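# Crack the dry chamber's lid and hold it ajar

## Task

Unscrew the blue clamp nut of the grey dry chamber by hand, anticlockwise all the way to its stop, so that its claw swings off the lid. Then take the lid by its black bar handle, pull it free of its sticky seal without letting it fly wide open, and finish while holding the handle with the lid just ajar, its front edge about 3 cm above the rim so the chamber can breathe. Leave everything else on the bench where it stands.

Things in the scene. Friction and masses are not known exactly. Their poses are not given: they have to be found in the camera images.
- chamber: Grey dry chamber, fixed to the bench: a box 180 (x) x 200 (y) x 90 mm high with an orange gasket, and on its +y side a lug 100 mm high carrying the blue nut. Origin: centre of the box's underside, on the bench; x points from the front (handle side) to the hinge, y towards the nut, z up. Its place and yaw vary.
- lid (a joint): Lid angle (rad): 0 shut, growing as its front edge, 180 mm from the hinge, rises (0.17 rad = 30 mm). White-framed clear plate, 12 mm thick, 180 x 200 mm, about 0.45 kg, top 104 mm above the bench. The seal gives way at 15 to 20 N up at the handle (peak in the first 2 mm, gone after 8 mm); then only 2 to 3 N of weight shuts it, and it falls if let go. The claw, while over it, blocks it.
- lid_hinge (a point): Point on the lid's hinge axis, at mid-width, in chamber coordinates (90, 0, 92) mm; the axis runs along the chamber's y.
- handle (a point): Black bar handle fixed on the lid near its front edge. This point: middle of the round bar (10 mm thick, 80 mm long, along the chamber's y), 35 mm above the lid's top; with the lid shut at (-60, 0, 139) mm in chamber coordinates. Pinch it from above, one finger before and one behind the bar; the bar can turn between the pads as the lid tilts.
- nut (a joint): Angle (rad) of the captive clamp nut: 0 fully tight, growing anticlockwise seen from above, up to a hard stop at 2.1. It starts between 0 and 0.3, turns with a friction of about 0.12 N m and stays where it is left. It does not rise or come off. At 0 its steel claw points to the chamber's -y, over the lid's edge.
- nut_grip (a point): Point on the upright axis of the blue hexagonal nut, 10 mm below its top, at (-20, 145, 136.5) mm in chamber coordinates. Hexagon 34 mm across flats, 39 over corners, 36 high; at nut angle 0 one pair of flats faces the chamber's +x and -x. Under it is the claw, 18 mm wide, 6 thick, reaching 62 mm from the axis, its top 26 mm below this point.
- bottle_blue: Bystander: white bottle with blue cap, 72 mm across, 160 mm high, loose; origin under its centre.
- bottle_black: Bystander: amber bottle with black cap, 72 mm across, 160 mm high, loose; origin under its centre.
- jar: Bystander: white jar with red cap, 60 mm across, 70 mm high, loose; origin under its centre.
- beaker: Bystander: glass beaker, 68 mm across, 80 mm high, loose, beside the chamber on the side away from the nut; origin under its centre.
- tube_rack: Bystander: white rack of capped tubes, 80 x 200 mm, 107 mm high, loose; origin under its centre.
- cone: Bystander: copper sampler cone, 48 mm across, 30 mm high, loose, in front of the chamber; origin under its centre.
- wrench: Bystander: steel wrench lying flat in front of the chamber, not needed.

How it is judged:
By the outcome, as a careful person would: the job done as asked, in the order asked, and still so for the second after the job is handed in, while the arm keeps its last pose, push and grip.
It also fails if it takes over 51 s, if anything falls off the work surface, if the arm or the gripper's body presses on something with over 40 N, if the wrist force passes 120 N, or if a joint passes its speed limit or range.

## Robot

A 6-joint arm with a two-finger parallel gripper is mounted at the origin on the work surface. World frame = base frame: x ahead of the robot, y to its left, z up, the work surface at z = 0. Lengths are in mm, angles in rad, forces in N, time in s.
With the tool pointing down it reaches from about 325 to 900 mm from the base axis. Payload 6.1 kg.
Tool frame: the origin (TCP) lies where the fingers leave the gripper's body, on its centre line; the fingertips stand 73 mm ahead of it and the grasp point (between the pads) lies 54 mm ahead of it (robot.grip_point_offset is the distance from the TCP to the grasp point, in mm); z points along the fingers, y is the line along which they close (so a half turn about z gives the same grasp; the last joint's range is limited). The gripper opens to 85 mm and grips with 20 to 120 N. Pads are 22 mm wide; open, the fingers measure 114 mm over their backs; the gripper's body (76 mm by 85 mm) begins 54 mm behind the grasp point. The pads swing forward as they close: fully open they stand 13 mm farther back than shut.
Start: joints at [1.029, 0.22, 1.526, -0, 1.395, -0.126], TCP at [252.449, 571.739, 303.9] pointing down, gripper open.
Joint ranges: [-2.98, 2.98], [-0.91, 2.08], [0.09, 2.57], [-1.24, 4.39], [0.2, 2.65], [-2.68, 2.68]. Speed limits (rad/s): [2.57, 2.57, 3.01, 3.14, 3.14, 3.14].

## Interface

Orientations are given as a rotation vector (axis times angle).
In Python, from rig import robot, optics, workorder gives the robot as it stands.
- The arm moves only by the shell command python3 -m jog 'ROWS' [FORCE]. ROWS is JSON, a list of rows, each an object of numbers: "tx", "ty", "tz": the shift along the tool's x, y, z in mm; "twist": the turn about the tool's z in degrees; "jaw": the gripper's target within -1 to 1 (shut at 1, half-way at 0, fully open at -1). A call has 1 to 5 rows; each row shifts and turns the commanded pose from where the row before left it, along the tool's axes as they then stand; what a row does not reach is not made up. A row lasts 1/8 s, in which the tool goes at most 62.5 mm and 10.7 degrees, less where a joint would pass 70% of its speed; a pose out of reach is approached as far as the arm can. A call with a gripper value outside its range is refused whole. The fingers move at their own pace and stop on an object; FORCE is the grip in N (left out, the last holds). Time passes only in rows, so rows that do not move let the fingers close. It gives the time, the measured TCP pose, the force, the opening and the grip force at its end, in the units of the state.
- robot.get_obs(): the state, without advancing time (a new reading comes with each control period).
- optics.get_image(name): name is "side" or "top" or "wrist"; returns a dict with "pixels" (384x512x3 uint8, red, green, blue), "K" (3x3 intrinsics, pixels), "R" (3x3) and "t" (3): a world point X has camera coordinates R X + t. Camera axes: x right, y down, z forward; pixel columns grow to the right and rows downward; lengths in mm; the calibration is good to about 2 mm. A picture is of the moment at which its call begins. There is no depth.
- workorder.close_job(): hands the job in; it is judged then, once.
The state is a dict: "t": time; "qpos": joint angles; "qd": joint speeds; "joint_efforts": joint torques, N m; "tcp_pos": TCP position; "ee_rot": TCP orientation; "force": force on the tool from outside, world axes, zero at the start; "ft_torque": the same for the moment, N m; "finger_gap": finger opening in mm; "grip_force": force on a finger pad.
Only numpy, scipy, OpenCV 4.12 (cv2) and the standard library are available. Lean on these libraries where they do the work, as an engineer would, in place of code of your own. Each camera call takes 0.05 s, during which the arm holds its last target. There are 200 camera calls.

## Working session

There is one attempt and no reset: what is moved stays moved. The work goes in short steps, Python scripts to look and compute and a shell command to move; the robot and the scene stay as the last step left them, time stands still between calls to the robot, and variables do not carry over. Pictures are saved under pics/ and viewed, at most 10 in all, crops included, and the job is handed in when it is done.

```bash
mkdir -p pics; ls; python3 - <<'E'
from rig import robot, optics
import cv2,numpy as np
o=robot.get_obs();print(o)
ims=[]
for n in ["side","top"]:
    d=optics.get_image(n);np.savez(f"pics/{n}0.npz",**d);ims.append(d["pixels"])
    print(n,d["K"].tolist(),np.round(d["R"],3).tolist(),np.round(d["t"],1).tolist())
cv2.imwrite("pics/a0.png",cv2.resize(np.vstack(ims)[:,:,::-1],None,fx=.78,fy=.78))
cv2.imwrite("pics/top0.png",cv2.resize(ims[1][:,:,::-1],None,fx=1.55,fy=1.55))
E
```

```text
pics
{'t': 0.0, 'qpos': array([ 1.02892583e+00,  2.21241415e-01,  1.52763499e+00,  1.77456145e-06,
        1.39473442e+00, -1.26083922e-01]), 'qd': array([-0.00096225,  0.0007786 , -0.00116191,  0.0009449 ,  0.00134833,
       -0.00071248]), 'joint_efforts': array([ 7.21062497e-04, -4.96898282e+01, -3.89403462e+01, -1.35325990e-04,
        1.08720741e-02, -4.05855974e-05]), 'tcp_pos': array([252.18621531, 571.3347475 , 302.7770127 ]), 'ee_rot': array([-6.48284911e-01, -3.07329716e+00,  2.99345171e-03]), 'force': array([ 0.05715752, -0.1619489 ,  0.3717519 ]), 'ft_torque': array([-0.01989423,  0.0084685 , -0.01400418]), 'grip_force': 0.0, 'finger_gap': 85.49490776039814}
side [[482.6819575689492, 0.0, 260.09625061724313], [0.0, 482.6819575689492, 189.42489963980498], [0.0, 0.0, 1.0]] [[0.98, -0.199, -0.004], [-0.148, -0.716, -0.682], [0.133, 0.669, -0.731]] [-516.2, 144.6, 1407.2]
top [[481.95830498806663, 0.0, 258.2063286406949], [0.0, 481.95830498806663, 195.1488810784483], [0.0, 0.0, 1.0]] [[-0.024, -1.0, -0.005], [-0.998, 0.024, -0.059], [0.059, 0.004, -0.998]] [10.0, 530.8, 1730.7]
```

View pics/top0.png

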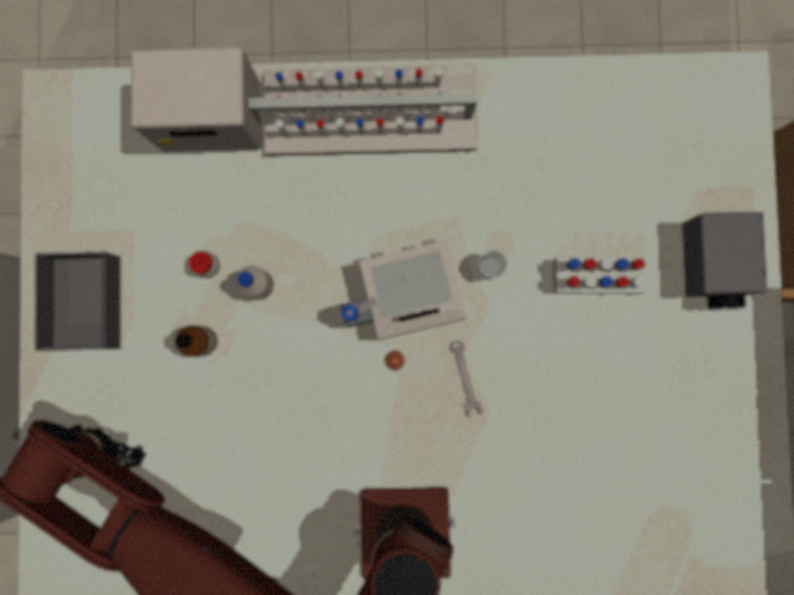

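View pics/a0.png

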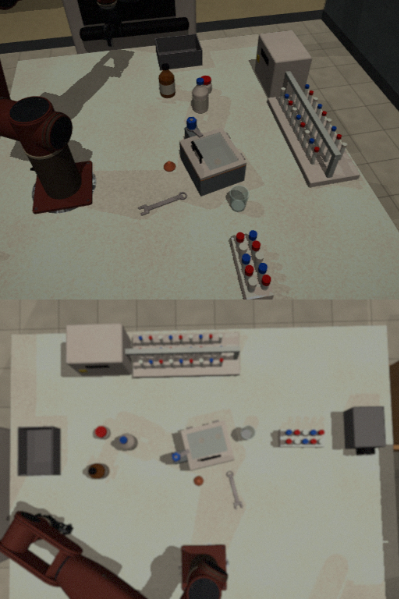

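The top view shows the nut at about (226,202) px and the black handle at (268,203). The chamber is turned by roughly 12°, and the bottles are well to the left. Next I measure the nut and handle in both views.

```bash
cat > h.py <<'E'
import numpy as np,cv2
def ray(d,u,v,z):
    R,t=d["R"],d["t"];c=-R.T@t;w=R.T@np.linalg.inv(d["K"])@np.array([u,v,1.]);return c+w*(z-c[2])/w[2]
def proj(d,X):
    p=d["K"]@(d["R"]@np.array(X,float)+d["t"]);return p[:2]/p[2]
def blobs(m,amin=15):
    n,l,s,c=cv2.connectedComponentsWithStats(m.astype(np.uint8));return [(s[i,4],c[i],np.argwhere(l==i)[:,::-1]) for i in range(1,n) if s[i,4]>=amin]
def masks(im):
    h=cv2.cvtColor(im,cv2.COLOR_RGB2HSV);H,S,V=cv2.split(h)
    return (H>100)&(H<130)&(S>120)&(V>50), (V<60)
E
python3 - <<'E'
from h import *
for n in("top","side"):
    d=dict(np.load(f"pics/{n}0.npz"));b,k=masks(d["pixels"])
    for nm,m,z in(("blue",b,140),("black",k,139)):
        for a,c,p in blobs(m):
            X=ray(d,*c,z)
            if 300<X[0]<800 and abs(X[1])<300:
                e=cv2.minAreaRect(p.astype(np.float32)); bx=[ray(d,*q,z)[:2].round() .tolist() for q in cv2.boxPoints(e)]
                print(n,nm,a,c.round(1),X.round(),bx)
E
```

```text
top blue 69 [225.5 201.4] [505. 107. 140.] [[520.0, 122.0], [520.0, 92.0], [489.0, 93.0], [490.0, 123.0]]
top black 34 [268.5 202.9] [496. -37. 139.] [[491.0, -1.0], [509.0, -79.0], [504.0, -80.0], [486.0, -2.0]]
side blue 95 [245.6 156. ] [504. 104. 140.] [[492.0, 133.0], [525.0, 126.0], [513.0, 62.0], [481.0, 69.0]]
side black 39 [247.4 133. ] [529. 207. 139.] [[531.0, 242.0], [540.0, 240.0], [528.0, 174.0], [519.0, 176.0]]
side black 193 [243.6 165.4] [491.  66. 139.] [[470.0, 109.0], [529.0, 107.0], [519.0, 20.0], [462.0, 23.0]]
side black 154 [251.9 194.2] [494. -51. 139.] [[475.0, -3.0], [493.0, 5.0], [512.0, -101.0], [495.0, -108.0]]
side black 1571 [271.7 226.7] [ 523. -174.  139.] [[372.0, -175.0], [443.0, -5.0], [653.0, -154.0], [567.0, -303.0]]
```

```bash
cat >> h.py <<'E'
from scipy.spatial.transform import Rotation as Ro
def rel(target,ydir_deg=None):
    """tool-axis shift to world TCP target, then twist to get tool y along ydir (mod 180)"""
    from rig import robot
    o=robot.get_obs();R=Ro.from_rotvec(o["ee_rot"]).as_matrix()
    s=R.T@(np.array(target,float)-o["tcp_pos"]);a=np.degrees(np.arctan2(R[1,1],R[0,1]))
    print("t",round(o["t"],2),"tcp",o["tcp_pos"].round(1),"ydir",round(a,1),"tilt",R[:,2].round(3),"q",o["qpos"].round(2),"shift tool",s.round(1))
    if ydir_deg is not None: print("twist",[round(-((ydir_deg+k*180-a+180)%360-180),1) for k in(0,1)])
E
python3 -c "
from h import *
rel([505,107,300],12)"
```

```text
t 0.1 tcp [252.2 571.4 302.9] ydir 66.2 tilt [-0.001 -0.001 -1.   ] q [ 1.03  0.22  1.53  0.    1.39 -0.13] shift tool [-418.8 -322.7    3.4]
twist [np.float64(54.2), np.float64(-125.8)]
```

```bash
python3 -m jog '[{"tx":-42,"ty":-32},{"tx":-42,"ty":-32},{"tx":-42,"ty":-32},{"tx":-42,"ty":-32},{"tx":-42,"ty":-32}]'; python3 -m jog '[{"tx":-42,"ty":-32},{"tx":-42,"ty":-32},{"tx":-42,"ty":-32},{"tx":-42,"ty":-32},{"tx":-42,"ty":-32}]'; python3 -m jog '[{"twist":10},{"twist":10},{"twist":10},{"twist":10},{"twist":10}]';python3 -m jog '[{"twist":10},{"twist":10},{"twist":10},{"twist":10},{"twist":10}]'
python3 - <<'E'
from h import *
from rig import optics
rel([505,107,300],-40)
d=optics.get_image("wrist");np.savez("pics/w1.npz",**d)
cv2.imwrite("pics/w1.png",d["pixels"][:,:,::-1])
print(proj(d,[505,107,146.5]),(-d["R"].T@d["t"]).round())
E
```

```text
t 0.1 tcp [252.2 571.4 302.9] ydir 66.2 tilt [-0.001 -0.001 -1.   ] q [ 1.03  0.22  1.53  0.    1.39 -0.13] shift tool [-418.8 -322.7    3.4]
twist [np.float64(106.2), np.float64(-73.8)]
[-33.84855501 555.41639405] [181. 603. 374.]invalid input
invalid input
invalid input
invalid input
```

View pics/w1.png

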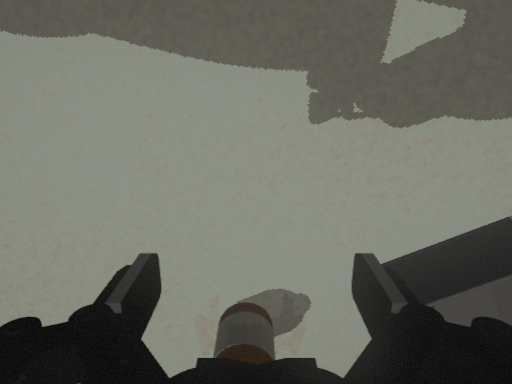

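The arm didn't move: every call was refused as invalid, and the wrist picture still shows the start pose. The rows probably need every key.

```bash
python3 -m jog '[{"tx":-42,"ty":-32,"tz":0,"twist":0,"jaw":-1},{"tx":-42,"ty":-32,"tz":0,"twist":0,"jaw":-1},{"tx":-42,"ty":-32,"tz":0,"twist":0,"jaw":-1},{"tx":-42,"ty":-32,"tz":0,"twist":0,"jaw":-1},{"tx":-42,"ty":-32,"tz":0,"twist":0,"jaw":-1}]'
```

```text
t: 0.78
tcp_pos: [380.3, 339.0, 303.7]
ee_rot: [-0.648, -3.074, 0.0]
force: [0.4, -0.4, 0.6]
finger_gap: 85.5
grip_force: 0.0
```

```bash
python3 -m jog '[{"tx":-42,"ty":-32,"tz":0,"twist":0,"jaw":-1},{"tx":-42,"ty":-32,"tz":0,"twist":0,"jaw":-1},{"tx":-42,"ty":-32,"tz":0,"twist":0,"jaw":-1},{"tx":-42,"ty":-32,"tz":0,"twist":0,"jaw":-1},{"tx":-42,"ty":-32,"tz":0,"twist":0,"jaw":-1}]'; python3 -m jog '[{"tx":0,"ty":0,"tz":0,"twist":10,"jaw":-1},{"tx":0,"ty":0,"tz":0,"twist":10,"jaw":-1},{"tx":0,"ty":0,"tz":0,"twist":10,"jaw":-1},{"tx":0,"ty":0,"tz":0,"twist":10,"jaw":-1},{"tx":0,"ty":0,"tz":0,"twist":10,"jaw":-1}]';python3 -m jog '[{"tx":0,"ty":0,"tz":0,"twist":10,"jaw":-1},{"tx":0,"ty":0,"tz":0,"twist":10,"jaw":-1},{"tx":0,"ty":0,"tz":0,"twist":10,"jaw":-1},{"tx":0,"ty":0,"tz":0,"twist":10,"jaw":-1},{"tx":0,"ty":0,"tz":0,"twist":10,"jaw":-1}]'
python3 - <<'E'
from h import *
from rig import optics
rel([505,107,300],-40)
d=optics.get_image("wrist");np.savez("pics/w2.npz",**d)
cv2.imwrite("pics/w2.png",d["pixels"][:,:,::-1])
print(proj(d,[505,107,146.5]),(-d["R"].T@d["t"]).round())
E
```

```text
t: 1.4
tcp_pos: [507.9, 107.7, 303.8]
ee_rot: [-0.649, -3.074, -0.0]
force: [0.9, 0.5, 0.7]
finger_gap: 85.2
grip_force: 0.0
t: 2.02
tcp_pos: [507.2, 109.3, 303.6]
ee_rot: [-1.894, -2.506, 0.001]
force: [0.3, 0.3, -0.5]
finger_gap: 85.4
grip_force: 0.0
t: 2.65
tcp_pos: [507.2, 109.3, 303.6]
ee_rot: [-2.776, -1.471, 0.001]
force: [0.2, 0.3, -0.7]
finger_gap: 85.3
grip_force: 0.0
t 2.65 tcp [507.2 109.3 303.6] ydir -34.2 tilt [-0.001 -0.    -1.   ] q [ 0.06 -0.03  1.8   0.    1.38  0.66] shift tool [-3.2 -0.5  3.6]
twist [np.float64(5.8), np.float64(-174.2)]
[255.11230264 202.8166904 ] [551. 174. 374.]
```

View pics/w2.png

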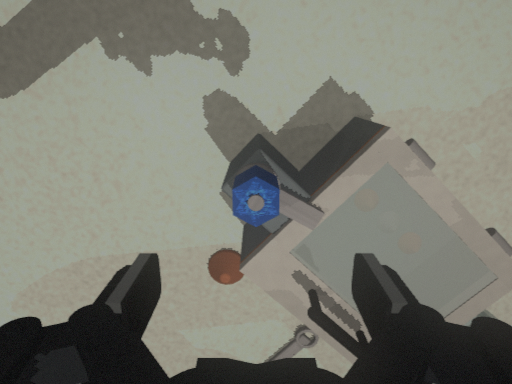

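The nut is centred at (256,202) px, with its claw reaching towards (320,215) over the lid edge, and the handle bar is near (335,325). Next I need the nut's exact position and hexagon angle.

```bash
python3 - <<'E'
from h import *
d=dict(np.load("pics/w2.npz"));im=d["pixels"]
h=cv2.cvtColor(im,cv2.COLOR_RGB2HSV);H,S,V=cv2.split(h)
m=(H>100)&(H<130)&(S>120);print(np.percentile(V[m],[5,25,50,75,95]))
for T in(60,90,110,120):
    mm=(m&(V>T)).astype(np.uint8)
    c=max(cv2.findContours(mm,cv2.RETR_EXTERNAL,cv2.CHAIN_APPROX_NONE)[0],key=cv2.contourArea)
    hull=cv2.convexHull(c)[:,0]
    P=np.array([ray(d,*q,146.5)[:2] for q in hull]);ctr=(P.min(0)+P.max(0))/2
    a=np.radians(np.arange(0,180));w=np.array([np.ptp(P@[np.cos(x),np.sin(x)]) for x in a])
    s=np.angle((w*np.exp(6j*a)).sum())/6  # max-width dirs (corner)
    cen=ray(d,*np.array(cv2.minEnclosingCircle(hull)[0]),146.5)
    print(T,ctr.round(1),cen.round(1),"w",w.min().round(1),w.max().round(1),"corner dir mod60",(np.degrees(s)%60).round(1),"flat",((np.degrees(s)+30)%60).round(1))
k=blobs(V<45,100)
for a_,c,p in k: print(a_,c.round())
print(proj(d,[496,-37,139]).round())
for s in((281,185),(322,212)),((284,205),(313,224)):
    A=[ray(d,*q,110.5) for q in s];print("claw edge dir",np.degrees(np.arctan2(*(A[1]-A[0])[1::-1])).round(1),A[1].round())
for s in((389,126),(247,266)),((300,249),(388,165)),((310,296),(313,292)): pass
A=[ray(d,*q,104) for q in((290,252),(388,165))];print("glass front->back edge dir",np.degrees(np.arctan2(*(A[1]-A[0])[1::-1])).round(1))
cv2.imwrite("pics/w2c.png",cv2.resize(im[150:360,200:420,::-1],None,fx=2.7,fy=2.7,interpolation=cv2.INTER_CUBIC))
E
```

```text
[117. 121. 130. 144. 159.]
60 [506.1 107.6] [506.2 107.9 146.5] w 33.0 38.5 corner dir mod60 56.3 flat 26.3
90 [505.9 107.6] [505.8 107.7 146.5] w 33.0 38.5 corner dir mod60 56.1 flat 26.1
110 [505.9 107.5] [505.8 107.7 146.5] w 33.0 38.0 corner dir mod60 56.1 flat 26.1
120 [505.7 107.6] [505.8 108.1 146.5] w 32.7 37.8 corner dir mod60 55.7 flat 25.7
27870 [255. 346.]
[340. 335.]
claw edge dir -68.2 [540.  58. 110.]
claw edge dir -68.5 [528.  52. 110.]
glass front->back edge dir 11.4
```

View pics/w2c.png

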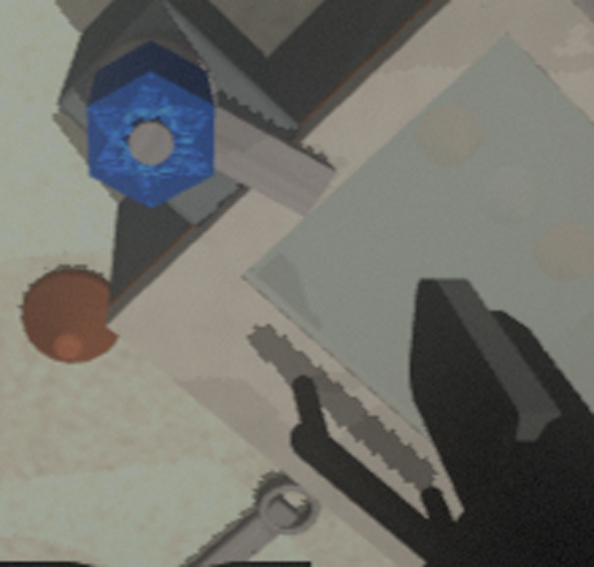

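Nut axis is at (506,107.7), and its width of 33 to 38.5 mm matches the given size. The flats face 26° mod 60 and tool y is at -34°, so the fingers are already aligned. The nut starts at about 0.24 rad and needs about 107° more. Now I descend and grip.

```bash
python3 -m jog '[{"tx":-2,"ty":0,"tz":30,"twist":0,"jaw":-1},{"tx":0,"ty":0,"tz":35,"twist":0,"jaw":-1},{"tx":0,"ty":0,"tz":30,"twist":0,"jaw":-1},{"tx":0,"ty":0,"tz":20,"twist":0,"jaw":-1},{"tx":0,"ty":0,"tz":0,"twist":0,"jaw":-1}]' && python3 -m jog '[{"tx":0,"ty":0,"tz":0,"twist":0,"jaw":1},{"tx":0,"ty":0,"tz":0,"twist":0,"jaw":1},{"tx":0,"ty":0,"tz":0,"twist":0,"jaw":1},{"tx":0,"ty":0,"tz":0,"twist":0,"jaw":1},{"tx":0,"ty":0,"tz":0,"twist":0,"jaw":1}]' 50
```

```text
t: 3.32
tcp_pos: [504.8, 107.6, 186.9]
ee_rot: [-2.768, -1.481, 0.006]
force: [1.0, -0.6, 0.3]
finger_gap: 85.5
grip_force: 0.0
t: 3.95
tcp_pos: [506.2, 108.2, 190.2]
ee_rot: [-2.771, -1.479, -0.001]
force: [-4.1, 1.4, 7.3]
finger_gap: 33.1
grip_force: 50.7
```

```bash
python3 -m jog '[{"tx":0,"ty":0,"tz":0,"twist":-8,"jaw":1},{"tx":0,"ty":0,"tz":0,"twist":-8,"jaw":1},{"tx":0,"ty":0,"tz":0,"twist":-8,"jaw":1},{"tx":0,"ty":0,"tz":0,"twist":-8,"jaw":1},{"tx":0,"ty":0,"tz":0,"twist":-8,"jaw":1}]'; python3 -m jog '[{"tx":0,"ty":0,"tz":0,"twist":-8,"jaw":1},{"tx":0,"ty":0,"tz":0,"twist":-8,"jaw":1},{"tx":0,"ty":0,"tz":0,"twist":-8,"jaw":1},{"tx":0,"ty":0,"tz":0,"twist":-8,"jaw":1},{"tx":0,"ty":0,"tz":0,"twist":-8,"jaw":1}]'; python3 -c "
from h import *
from rig import robot
rel([506,108,188]);print(robot.get_obs()['ft_torque'])"
```

```text
t: 4.58
tcp_pos: [506.0, 108.3, 190.2]
ee_rot: [-2.092, -2.342, -0.001]
force: [-5.2, 3.1, 7.8]
finger_gap: 32.9
grip_force: 50.8
t: 5.2
tcp_pos: [505.8, 108.3, 190.2]
ee_rot: [-1.165, -2.916, -0.001]
force: [-7.7, 1.2, 8.5]
finger_gap: 33.4
grip_force: 50.9
t 5.2 tcp [505.8 108.3 190.2] ydir 46.4 tilt [-0.001  0.001 -1.   ] q [ 0.06  0.08  1.91  0.    1.15 -0.75] shift tool [-0.4 -0.1  2.2]
[ 0.45436239  1.05015009 -0.14239234]
```

```bash
cat > s.py <<'E'
from h import *
from rig import robot
rel([506,108,188]);o=robot.get_obs();print("torque",o['ft_torque'].round(2),"gap",o["finger_gap"].round(1))
E
python3 -m jog '[{"tx":0,"ty":0,"tz":0,"twist":-8,"jaw":1},{"tx":0,"ty":0,"tz":0,"twist":-8,"jaw":1},{"tx":0,"ty":0,"tz":0,"twist":-5,"jaw":1}]'; python3 s.py
python3 -m jog '[{"tx":0,"ty":0,"tz":0,"twist":-3,"jaw":1},{"tx":0,"ty":0,"tz":0,"twist":0,"jaw":1}]'; python3 s.py
python3 -m jog '[{"tx":0,"ty":0,"tz":0,"twist":-2,"jaw":1},{"tx":0,"ty":0,"tz":0,"twist":0,"jaw":1}]'; python3 s.py
```

```text
t: 5.58
tcp_pos: [505.6, 108.2, 190.1]
ee_rot: [-0.616, -3.079, -0.001]
force: [-8.4, 1.4, 9.6]
finger_gap: 33.4
grip_force: 51.0
t 5.58 tcp [505.6 108.2 190.1] ydir 67.4 tilt [-0.002  0.001 -1.   ] q [ 0.06  0.08  1.91  0.    1.15 -1.12] shift tool [-0.4 -0.1  2.1]
t: 5.82
tcp_pos: [505.6, 108.2, 190.2]
ee_rot: [-0.539, -3.093, -0.001]
force: [-7.2, 1.9, 9.0]
finger_gap: 33.2
grip_force: 51.1
t 5.83 tcp [505.6 108.2 190.2] ydir 70.2 tilt [-0.002  0.001 -1.   ] q [ 0.06  0.08  1.91  0.    1.15 -1.17] shift tool [-0.4 -0.1  2.2]
t: 6.08
tcp_pos: [505.6, 108.2, 190.1]
ee_rot: [-0.485, -3.102, -0.001]
force: [-7.6, 1.1, 9.5]
finger_gap: 33.3
grip_force: 51.1
t 6.08 tcp [505.6 108.2 190.1] ydir 72.2 tilt [-0.002  0.001 -1.   ] q [ 0.06  0.08  1.91  0.    1.15 -1.2 ] shift tool [-0.4 -0.1  2.1]Traceback (most recent call last):
  File "s.py", line 3, in <module>
    rel([506,108,188]);o=robot.get_obs();print("torque",o['ft_torque'].round(2),"gap",o["finger_gap"].round(1))
                                                                                      ^^^^^^^^^^^^^^^^^^^^^
AttributeError: 'float' object has no attribute 'round'
Traceback (most recent call last):
  File "s.py", line 3, in <module>
    rel([506,108,188]);o=robot.get_obs();print("torque",o['ft_torque'].round(2),"gap",o["finger_gap"].round(1))
                                                                                      ^^^^^^^^^^^^^^^^^^^^^
AttributeError: 'float' object has no attribute 'round'
Traceback (most recent call last):
  File "s.py", line 3, in <module>
    rel([506,108,188]);o=robot.get_obs();print("torque",o['ft_torque'].round(2),"gap",o["finger_gap"].round(1))
                                                                                      ^^^^^^^^^^^^^^^^^^^^^
AttributeError: 'float' object has no attribute 'round'
```

```bash
sed -i 's/o\["finger_gap"\].round(1)/o["finger_gap"]/' s.py; python3 s.py
python3 -m jog '[{"tx":0,"ty":0,"tz":0,"twist":-2,"jaw":1},{"tx":0,"ty":0,"tz":0,"twist":0,"jaw":1}]'>/dev/null; python3 s.py
python3 -m jog '[{"tx":0,"ty":0,"tz":0,"twist":-2,"jaw":1},{"tx":0,"ty":0,"tz":0,"twist":0,"jaw":1}]'>/dev/null; python3 s.py
python3 -m jog '[{"tx":0,"ty":0,"tz":0,"twist":-2,"jaw":1},{"tx":0,"ty":0,"tz":0,"twist":0,"jaw":1}]'>/dev/null; python3 s.py
```

```text
t 6.08 tcp [505.6 108.2 190.1] ydir 72.2 tilt [-0.002  0.001 -1.   ] q [ 0.06  0.08  1.91  0.    1.15 -1.2 ] shift tool [-0.4 -0.1  2.1]
torque [0.35 1.16 0.16] gap 33.30721053462533
t 6.33 tcp [505.6 108.2 190.1] ydir 74.1 tilt [-0.002  0.001 -1.   ] q [ 0.06  0.08  1.91  0.    1.16 -1.24] shift tool [-0.4 -0.   2.1]
torque [ 0.37  1.2  -0.85] gap 33.01049799994002
t 6.58 tcp [505.9 108.  190.2] ydir 76.0 tilt [-0.001  0.001 -1.   ] q [ 0.06  0.08  1.91  0.    1.15 -1.27] shift tool [-0.1  0.   2.2]
torque [ 0.23  1.03 -1.42] gap 33.43740602312542
t 6.83 tcp [506.2 107.9 190.3] ydir 78.0 tilt [-0.     0.002 -1.   ] q [ 0.06  0.08  1.91  0.    1.15 -1.3 ] shift tool [0.2 0.  2.3]
torque [ 0.13  0.89 -2.  ] gap 33.330026991740716
```

The torque jumped to -0.85 N m at about 73°, 107° of turn, and has climbed to -2 N m since. That is the hard stop, right where expected. Now I release, rise and line up with the handle.

```bash
python3 -m jog '[{"tx":0,"ty":0,"tz":0,"twist":0,"jaw":-1},{"tx":0,"ty":0,"tz":0,"twist":0,"jaw":-1},{"tx":0,"ty":0,"tz":0,"twist":0,"jaw":-1},{"tx":0,"ty":0,"tz":0,"twist":0,"jaw":-1},{"tx":0,"ty":0,"tz":0,"twist":0,"jaw":-1}]'; python3 -m jog '[{"tx":0,"ty":0,"tz":-25,"twist":0,"jaw":-1},{"tx":0,"ty":0,"tz":-30,"twist":0,"jaw":-1},{"tx":0,"ty":0,"tz":-30,"twist":0,"jaw":-1},{"tx":0,"ty":0,"tz":-25,"twist":0,"jaw":-1},{"tx":0,"ty":0,"tz":0,"twist":10,"jaw":-1}]';python3 -m jog '[{"tx":0,"ty":0,"tz":0,"twist":10,"jaw":-1},{"tx":0,"ty":0,"tz":0,"twist":10,"jaw":-1},{"tx":0,"ty":0,"tz":0,"twist":10,"jaw":-1},{"tx":0,"ty":0,"tz":0,"twist":10,"jaw":-1},{"tx":0,"ty":0,"tz":0,"twist":10,"jaw":-1}]'
python3 - <<'E'
from h import *
from rig import optics
rel([498.3,-42.5,300],12.5)
d=optics.get_image("wrist");np.savez("pics/w3.npz",**d)
cv2.imwrite("pics/w3.png",d["pixels"][:,:,::-1])
E
```

```text
t: 7.45
tcp_pos: [506.3, 107.7, 188.8]
ee_rot: [-0.323, -3.125, 0.0]
force: [0.5, 0.8, 0.4]
finger_gap: 85.1
grip_force: 0.0
t: 8.07
tcp_pos: [507.5, 107.8, 301.8]
ee_rot: [0.599, 3.079, 0.002]
force: [-0.3, -0.1, 0.5]
finger_gap: 85.4
grip_force: 0.0
t: 8.7
tcp_pos: [506.2, 107.7, 298.8]
ee_rot: [-1.85, -2.539, 0.0]
force: [-0.6, -0.4, 0.1]
finger_gap: 85.7
grip_force: 0.0
t 8.7 tcp [506.2 107.7 298.8] ydir 17.8 tilt [-0. -0. -1.] q [ 0.06 -0.03  1.81  0.    1.37 -0.25] shift tool [-140.5  -53.6   -1.2]
twist [np.float64(5.3), np.float64(-174.7)]
```

View pics/w3.png

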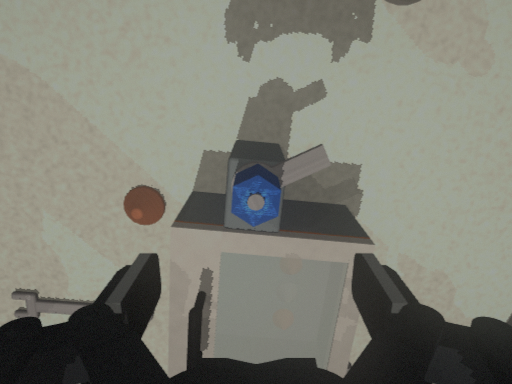

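The claw now points away from the lid, towards (325,155) px. The handle bar shows at about (195,330) and the lid edge runs from (172,231) to (372,243). I measure the handle and yaw from this.

```bash
python3 - <<'E'
from h import *
d=dict(np.load("pics/w3.npz"));V=d["pixels"].max(2)
m=np.zeros(V.shape,bool);m[285:356,183:210]=V[285:356,183:210]<60
for r in range(288,354,6):
    c=np.where(m[r])[0]
    if len(c): print(r,c.min(),c.max(),ray(d,c.mean(),r,139)[:2].round(1))
A=[ray(d,*q,104) for q in((172,231),(372,243))];print(np.degrees(np.arctan2(*(A[1]-A[0])[1::-1])).round(1),np.linalg.norm(A[1]-A[0]))
A=[ray(d,*q,104) for q in((221,255),(348,263))];print(np.degrees(np.arctan2(*(A[1]-A[0])[1::-1])).round(1))
t=dict(np.load("pics/top0.npz"));print(proj(t,[498.3,-42.5,139]).round(1))
E
```

```text
294 198 205 [489.5  15.7]
300 196 204 [489.8   9.8]
306 195 202 [490.1   3.9]
312 190 201 [489.2  -2.6]
318 189 201 [490.3  -8.4]
324 189 201 [491.9 -14.2]
330 188 200 [492.6 -20.4]
336 188 200 [494.1 -26.3]
342 188 200 [495.7 -32.4]
348 188 199 [496.9 -38.7]
14.1 176.28893804100574
13.8
[270.1 202.4]
```

```bash
python3 -m jog '[{"tx":0,"ty":0,"tz":0,"twist":5,"jaw":-1},{"tx":-48,"ty":-13,"tz":0,"twist":0,"jaw":-1},{"tx":-48,"ty":-13,"tz":0,"twist":0,"jaw":-1},{"tx":-48,"ty":-14,"tz":0,"twist":0,"jaw":-1},{"tx":0,"ty":0,"tz":0,"twist":0,"jaw":-1}]'
python3 - <<'E'
from h import *
from rig import optics
rel([498,-41.5,193],12.5)
d=optics.get_image("wrist");np.savez("pics/w4.npz",**d)
cv2.imwrite("pics/w4.png",d["pixels"][:,:,::-1])
print([proj(d,p).round() for p in([497.5,-41.5,139],[489,-2.5,139],[506,-80.6,139])])
E
```

```text
t: 9.38
tcp_pos: [500.0, -44.4, 299.0]
ee_rot: [1.954, 2.459, -0.001]
force: [0.3, 0.2, 0.7]
finger_gap: 85.1
grip_force: 0.0
t 9.38 tcp [500.  -44.4 299. ] ydir 13.1 tilt [ 0.    -0.001 -1.   ] q [-0.25 -0.07  1.85 -0.    1.37 -0.47] shift tool [  3.4  -1.3 106. ]
twist [np.float64(0.6), np.float64(-179.4)]
[array([254., 193.]), array([254., 138.]), array([253., 242.])]
```

View pics/w4.png

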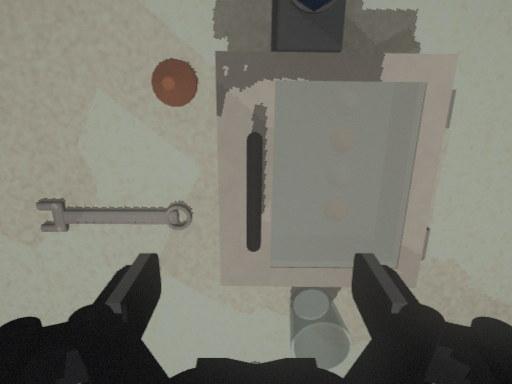

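The bar runs from (254,132) to (254,252), and its centre matches the predicted (254,193). Now I descend and pinch it.

```bash
python3 -m jog '[{"tx":3,"ty":-1.5,"tz":30,"twist":0.5,"jaw":-1},{"tx":0,"ty":0,"tz":30,"twist":0,"jaw":-1},{"tx":0,"ty":0,"tz":28,"twist":0,"jaw":-1},{"tx":0,"ty":0,"tz":16,"twist":0,"jaw":-1},{"tx":0,"ty":0,"tz":0,"twist":0,"jaw":-1}]' && python3 -m jog '[{"tx":0,"ty":0,"tz":0,"twist":0,"jaw":1},{"tx":0,"ty":0,"tz":0,"twist":0,"jaw":1},{"tx":0,"ty":0,"tz":0,"twist":0,"jaw":1},{"tx":0,"ty":0,"tz":0,"twist":0,"jaw":1},{"tx":0,"ty":0,"tz":0,"twist":0,"jaw":1}]' 60 && python3 -m jog '[{"tx":0,"ty":0,"tz":0,"twist":0,"jaw":1},{"tx":0,"ty":0,"tz":0,"twist":0,"jaw":1}]'
```

```text
t: 10.05
tcp_pos: [497.4, -38.1, 193.8]
ee_rot: [-1.959, -2.453, 0.001]
force: [0.7, 0.7, -0.9]
finger_gap: 85.6
grip_force: 0.0
t: 10.68
tcp_pos: [497.3, -39.4, 195.4]
ee_rot: [-1.962, -2.452, 0.003]
force: [-6.2, -1.3, 5.8]
finger_gap: 8.7
grip_force: 58.5
t: 10.92
tcp_pos: [497.3, -39.4, 195.4]
ee_rot: [-1.962, -2.452, 0.003]
force: [-5.6, -0.0, 6.0]
finger_gap: 8.9
grip_force: 58.5
```

```bash
python3 -m jog '[{"tx":0,"ty":0.3,"tz":-1,"twist":0,"jaw":1},{"tx":0,"ty":0.3,"tz":-1,"twist":0,"jaw":1}]' 80; python3 -m jog '[{"tx":0,"ty":0.3,"tz":-1,"twist":0,"jaw":1},{"tx":0,"ty":0.3,"tz":-1,"twist":0,"jaw":1}]';python3 -m jog '[{"tx":0,"ty":0.3,"tz":-1,"twist":0,"jaw":1},{"tx":0,"ty":0.3,"tz":-1,"twist":0,"jaw":1}]'
```

```text
t: 11.18
tcp_pos: [497.4, -39.3, 195.7]
ee_rot: [-1.961, -2.451, 0.004]
force: [-2.8, -4.7, -7.6]
finger_gap: 8.6
grip_force: 77.9
t: 11.42
tcp_pos: [497.6, -39.2, 196.2]
ee_rot: [-1.961, -2.451, 0.005]
force: [0.9, -6.3, -17.5]
finger_gap: 8.2
grip_force: 77.7
t: 11.68
tcp_pos: [498.2, -39.2, 198.1]
ee_rot: [-1.961, -2.45, 0.005]
force: [0.8, -5.6, -13.0]
finger_gap: 8.0
grip_force: 78.3
```

The seal peaked at about 17.5 N and is giving way. I continue slowly along the lid's arc.

```bash
python3 -m jog '[{"tx":0,"ty":0.3,"tz":-1,"twist":0,"jaw":1},{"tx":0,"ty":0.3,"tz":-1,"twist":0,"jaw":1},{"tx":0,"ty":0.3,"tz":-1,"twist":0,"jaw":1},{"tx":0,"ty":0.4,"tz":-1,"twist":0,"jaw":1}]'; python3 -m jog '[{"tx":0,"ty":0.4,"tz":-1,"twist":0,"jaw":1},{"tx":0,"ty":0.4,"tz":-1,"twist":0,"jaw":1},{"tx":0,"ty":0.4,"tz":-1,"twist":0,"jaw":1},{"tx":0,"ty":0.4,"tz":-1,"twist":0,"jaw":1},{"tx":0,"ty":0.4,"tz":-1,"twist":0,"jaw":1}]';python3 -m jog '[{"tx":0,"ty":0.4,"tz":-1,"twist":0,"jaw":1},{"tx":0,"ty":0.4,"tz":-1,"twist":0,"jaw":1},{"tx":0,"ty":0.4,"tz":-1,"twist":0,"jaw":1},{"tx":0,"ty":0.4,"tz":-1,"twist":0,"jaw":1}]';python3 s.py
```

```text
t: 12.18
tcp_pos: [500.0, -38.8, 203.6]
ee_rot: [-1.961, -2.451, 0.004]
force: [-2.8, -4.7, -5.7]
finger_gap: 7.8
grip_force: 78.9
t: 12.8
tcp_pos: [501.9, -38.4, 208.7]
ee_rot: [-1.961, -2.451, 0.004]
force: [-1.9, -4.4, -6.1]
finger_gap: 7.9
grip_force: 78.9
t: 13.3
tcp_pos: [503.5, -38.0, 212.6]
ee_rot: [-1.961, -2.451, 0.004]
force: [-2.1, -3.8, -0.3]
finger_gap: 8.7
grip_force: 78.9
t 13.3 tcp [503.5 -38.  212.6] ydir 12.7 tilt [-0.003 -0.001 -1.   ] q [-0.23  0.02  1.92 -0.    1.2  -0.45] shift tool [141.9  34.5  24.5]
torque [-0.61  0.3  -0.03] gap 8.652972894147995
```

Force changed to near zero, so I check whether the lid is still following.

```bash
python3 - <<'E'
from h import *
from rig import optics
s=optics.get_image("side");w=optics.get_image("wrist");np.savez("pics/s5.npz",**s)
a=cv2.resize(s["pixels"][130:260,200:330],(580,580),interpolation=cv2.INTER_CUBIC)
cv2.imwrite("pics/s5.png",a[:,:,::-1])
cv2.imwrite("pics/w5.png",w["pixels"][:,:,::-1])
E
```

```text
(no output)
```

View pics/s5.png

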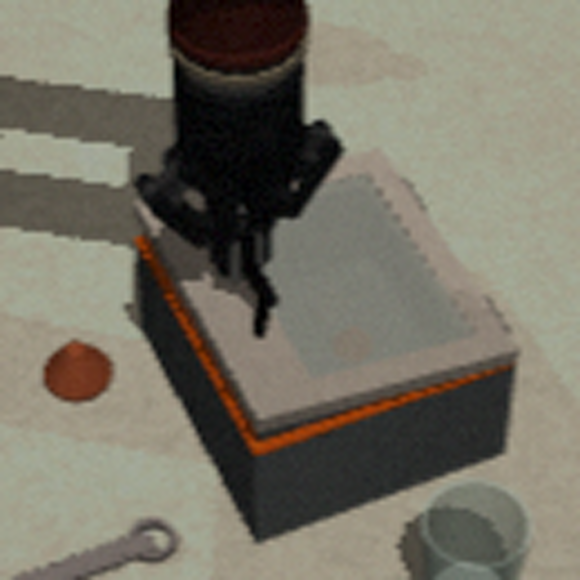

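View pics/w5.png

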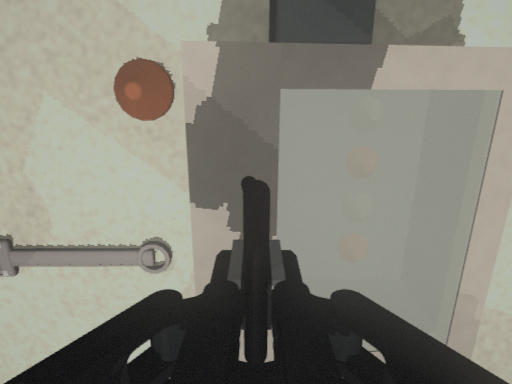

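The handle is still pinched and the gasket shows. In the side crop the lid's near front corner is at about (258,413)-(260,432) and the gasket at (260,445). I estimate the lid angle from these.

```bash
cat > ang.py <<'E'
from h import *
import sys
s=dict(np.load(sys.argv[1]));k=580/130
psi=np.radians(12.7);c,sn=np.cos(psi),np.sin(psi)
def W(p): return [497.5+c*(p[0]+60)-sn*p[1],-41.5+sn*(p[0]+60)+c*p[1],p[2]]
def crop(p): return ((proj(s,W(p))-[200,130])*k).round()
print("box corner bottom",crop((-90,-100,0)),"rim",crop((-90,-100,90)),"hinge corner bottom",crop((90,-100,0)))
for th in(0,.04,.08,.12,.16):
    f=lambda x,z:crop((90+(x-90)*np.cos(th)+(z-92)*np.sin(th),-100,92+(z-92)*np.cos(th)-(x-90)*np.sin(th)))
    print(th,"lid low",f(-90,92),"lid top",f(-90,104))
E
python3 ang.py pics/s5.npz; python3 - <<'E'
import numpy as np
p=np.load("pics/s5.npz")["pixels"]
for r in range(215,240): print(r,(r-130)*4.46//1,p[r,257:260].mean(0).round())
E
```

```text
box corner bottom [257. 541.] rim [256. 454.] hinge corner bottom [506. 449.]
0 lid low [256. 452.] lid top [256. 440.]
0.04 lid low [256. 445.] lid top [257. 432.]
0.08 lid low [257. 437.] lid top [258. 424.]
0.12 lid low [258. 429.] lid top [260. 416.]
0.16 lid low [259. 421.] lid top [262. 407.]
215 379.0 [138. 128. 117.]
216 383.0 [139. 129. 117.]
217 388.0 [140. 129. 116.]
218 392.0 [138. 128. 116.]
219 396.0 [139. 129. 116.]
220 401.0 [141. 130. 118.]
221 405.0 [140. 130. 117.]
222 410.0 [131. 122. 111.]
223 414.0 [123. 114. 103.]
224 419.0 [77. 72. 65.]
225 423.0 [79. 72. 66.]
226 428.0 [72. 63. 55.]
227 432.0 [47. 38. 31.]
228 437.0 [78. 40. 21.]
229 441.0 [154.  66.  11.]
230 446.0 [154.  63.  12.]
231 450.0 [119.  49.  13.]
232 454.0 [47. 45. 43.]
233 459.0 [44. 44. 45.]
234 463.0 [42. 44. 44.]
235 468.0 [42. 44. 45.]
236 472.0 [44. 46. 46.]
237 477.0 [44. 45. 44.]
238 481.0 [44. 44. 43.]
239 486.0 [43. 44. 44.]
```

The lid angle is about 0.117 rad in the image, which agrees with the 17.2 mm TCP rise, so it is following. About 7.5 mm remain.

```bash
python3 -m jog '[{"tx":0,"ty":0.5,"tz":-1,"twist":0,"jaw":1},{"tx":0,"ty":0.5,"tz":-1,"twist":0,"jaw":1},{"tx":0,"ty":0.5,"tz":-1,"twist":0,"jaw":1},{"tx":0,"ty":0.5,"tz":-1,"twist":0,"jaw":1}]'; python3 -m jog '[{"tx":0,"ty":0.5,"tz":-1,"twist":0,"jaw":1},{"tx":0,"ty":0.5,"tz":-1,"twist":0,"jaw":1},{"tx":0,"ty":0.5,"tz":-1,"twist":0,"jaw":1},{"tx":0,"ty":0,"tz":0,"twist":0,"jaw":1},{"tx":0,"ty":0,"tz":0,"twist":0,"jaw":1}]'
python3 - <<'E'
from h import *
from rig import optics
s=optics.get_image("side");np.savez("pics/s6.npz",**s)
p=s["pixels"]
for r in range(217,234): print(r,(r-130)*4.46//1,p[r,257:260].mean(0).round())
for n in("top","side"):
    a=optics.get_image(n)["pixels"].astype(int);b=np.load(f"pics/{n}0.npz")["pixels"].astype(int)
    cv2.imwrite(f"pics/{n}diff.png",np.hstack([a,np.abs(a-b)]).astype(np.uint8)[:,:,::-1])
E
```

```text
t: 13.9
tcp_pos: [505.5, -37.6, 217.3]
ee_rot: [-1.961, -2.451, 0.004]
force: [-5.5, -3.8, -2.3]
finger_gap: 8.2
grip_force: 78.1
t: 14.52
tcp_pos: [506.9, -37.2, 220.4]
ee_rot: [-1.961, -2.452, 0.004]
force: [-5.5, -4.9, -1.0]
finger_gap: 8.0
grip_force: 78.2
217 388.0 [139. 129. 118.]
218 392.0 [138. 128. 118.]
219 396.0 [130. 120. 107.]
220 401.0 [125. 116. 105.]
221 405.0 [97. 91. 81.]
222 410.0 [75. 69. 63.]
223 414.0 [73. 69. 63.]
224 419.0 [55. 53. 48.]
225 423.0 [38. 39. 40.]
226 428.0 [42. 37. 33.]
227 432.0 [51. 38. 31.]
228 437.0 [104.  53.  24.]
229 441.0 [154.  66.   9.]
230 446.0 [152.  64.  10.]
231 450.0 [122.  53.  20.]
232 454.0 [47. 45. 44.]
233 459.0 [41. 42. 43.]
```

The image gives a lid angle of about 0.165 rad and the TCP rise gives 0.172, so the front edge is about 30 mm up. The grip is steady, so I hand the job in.

```bash
python3 -c "
from rig import workorder
print(workorder.close_job())"
```

```text
the job is handed in; nothing more can be done
None
```

The job is handed in: the nut is turned to its stop with the claw clear of the lid, and the gripper is holding the handle with the lid about 3 cm ajar (about 0.17 rad) after about 15 s; I saw no sign of contact with anything else, though I did not compare final pictures of the bystanders.

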